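# Zero the height sensor with the setting gauge

## Robot

A 7-joint arm with a two-finger parallel gripper is mounted at the origin on a cart in front of the work surface, level with it; the furniture and walls round the work are solid. World frame = base frame: x ahead of the robot, y to its left, z up, the work surface at z = 0. Lengths are in m, angles in rad, forces in N, time in s.
With the tool pointing down it reaches from about 0.425 to 1.025 m from the base axis. Payload 9.4 kg.
Tool frame: the origin (TCP) lies between the finger pads; the fingertips stand 8 mm ahead of it and the grasp point (between the pads) lies 11 mm behind it; z points along the fingers, y is the line along which they close (so a half turn about z gives the same grasp; the last joint's range is limited). The gripper opens to 85 mm and grips with 20 to 120 N. Pads are 22 mm wide; open, the fingers measure 114 mm over their backs; the gripper's body (76 mm by 85 mm) begins 54 mm behind the grasp point. The pads swing forward as they close: fully open they stand 13 mm farther back than shut.
Start: joints at [1.027, 0.599, -0.003, 1.599, 0.002, 0.943, -0.08], TCP at [0.326, -0.647, 0.239] pointing down, gripper open.
Joint ranges: [-2.57, 2.57], [-0.35, 1.97], [-1.29, 1.29], [0.11, 2.56], [-1.05, 4.19], [0.11, 1.86], [-2.63, 2.63]. Speed limits (rad/s): [2.22, 2.22, 3.01, 3.01, 3.14, 3.14, 3.14].

## Interface

Orientations are given as [roll, pitch, yaw] about the fixed x, y, z axes, in that order (R = Rz(yaw) Ry(pitch) Rx(roll)).
In Python, from bench import * gives the robot as it stands. The module is installed in compiled form; this text tells all that it offers.
- The arm moves only by the tool drive_tool, never from a script. Its argument "increments" is a list that holds one entry, the list of rows, each a list of 7 numbers: the shift along the world's x, y, z in m, then the turn, a rotation vector about the world's x, y, z in rad, then the gripper command: -1 is shut, 1 is fully open, values between are in proportion. A call has 1 to 20 rows; each row is the pose to reach, as a shift and turn from the pose commanded when the call began; what a row does not reach only later rows make up. A row lasts 1/12 s, in which the tool goes at most 41.7 mm and 7.16 degrees, less where a joint would pass 70% of its speed; a pose out of reach is approached as far as the arm can. A call with a gripper value outside its range is refused whole. The fingers move at their own pace and stop on an object; "squeeze" is the grip in N (left out, the last holds). Time passes only in rows, so rows that repeat a pose let the fingers close. It gives the time, the measured TCP pose, the force, the opening and the grip force at its end, in the units of the state.
- observe(): the state, without advancing time (a new reading comes with each control period).
- get_image(name): name is "scene" or "top"; returns the picture (420x560x3 uint8, red, green, blue); there is no depth.
- get_calibration(name): a dict with "fx", "fy", "cx", "cy" (pixels), "position" and "attitude" of the camera in the world. Camera axes: x right, y down, z forward; pixel columns grow to the right and rows downward; lengths in m; the calibration is good to about 2 mm. A picture is of the moment at which its call begins. get_calibration takes no time and is no camera call.
- close_job(): hands the job in; it is judged then, once.
The state is a dict: "time_s": time; "joint_pos": joint angles; "dq": joint speeds; "effort": joint torques, N m; "ee_pos": TCP position; "ee_rot": TCP orientation; "wrist_force": force on the tool from outside, world axes, zero at the start; "wrist_torque": the same for the moment, N m; "width": finger opening in m; "finger_force": force on a finger pad.
Only numpy, scipy, OpenCV 4.12 (cv2) and the standard library are available. Lean on these libraries where they do the work, as an engineer would, in place of code of your own. Each camera call takes 0.05 s, during which the arm holds its last target. There are 200 camera calls.

## Task

Zero the height sensor: with the fingertips, push the flat blue setting gauge along the worktop, nose first, into the open mouth of the sensor bridge and under its low beam until it is fully home against the stop, then press the red button on the bridge all the way down and let it come up again. The gauge is only slid, never lifted or tipped, and the button is not pressed before the gauge is home; leave the gauge there and do not disturb the tape roll, the cream carton, the glue brush or the spring clamp.

Things in the scene. Friction and masses are not known exactly. Their poses are not given: they have to be found in the camera images.
- gauge: flat blue plate lying on the worktop, 140 x 90 x 14 mm, about 0.45 kg. Thin white line along its top, two dark dots near the tail corners. Origin: centre of its underside. x along its 140 mm length towards the nose (the end that goes in first; the tail, with the dots, is at -x), y across its 90 mm width, z up. Loose, ordinary friction.
- nose (a point): middle of the gauge's nose edge, on its underside, at x = +70 mm of the gauge
- bridge: fixed dark steel guide, aluminium beam across it, black sensor box (34 x 46 mm, up to 64 mm high) on the beam. Origin: on the worktop under the beam's middle; x is the way the gauge goes in. Beam: x -20 to +20 mm, underside 18 mm, top 30 mm above the worktop. Gauge home: its origin at x = -30, y = 0 mm (5 mm play each side), its tail sticking out to x = -100 mm
- mouth (a point): middle of the guide's open mouth, on the worktop, at x = -68 mm of the bridge. Flared lead-ins, 18 mm high, narrow from about 130 mm wide here to the channel, which begins at x = -38 mm and runs between two rails 18 mm high, 100 mm apart (y -50 to +50 mm)
- stop (a point): middle of the stop's face at the channel's end, at x = +40 mm of the bridge, on the worktop; the stop is 18 mm high and the gauge's nose meets it
- teach_top (a point): centre of the top of the round red push button (28 mm across), which stands in a black housing on the beam's end, at x = 0, y = +82 mm of the bridge; it is pressed straight down.
- teach (a joint): travel of the red button: 0 up, 0.006 (m) fully pressed; a spring returns it, fully down takes 5 N
- tape_roll: bystander: roll of brown packing tape lying flat, 108 mm across, 48 mm high, origin at the centre of its underside
- label_box: bystander: cream carton, 62 x 92 x 35 mm, origin at the centre of its underside, long side along its y
- glue_brush: bystander: flat glue brush with a wooden handle, 34 x 178 x 11 mm, origin at the centre of its underside, long side along its y
- spring_clamp: bystander: black spring clamp with orange tips, 44 x 103 x 20 mm, origin at the centre of its underside, long side along its y
Mind the look-alikes: they are no part of the job. There is more than one size of the gauge; the job needs the larger.

How it is judged:
On the way, in this order (a step that is already met when the one before it is completed fails the run):
1. the gauge lies flat and fully home against the stop under the bridge (x of nose in the frame of bridge above 0 m and x of gauge in the frame of bridge above -0.0335 m and y of gauge in the frame of bridge between -0.009 and 0.009 m and angle between the x axis of gauge and the x axis of bridge, either way round below 0.12 rad and angle between gauge's own z axis and vertical below 0.04 rad and height (world z) of gauge below 0.004 m), for 0.2 s.
2. then the red button is pressed down, the gauge still home (all of step 1 and value of joint teach above 0.0045 m), for 0.05 s.
At the end, for the whole second after the job is handed in: the gauge lies flat at rest under the bridge, nose first, its nose within 3.5 mm of the stop, within 9 mm of the channel's middle and 0.12 rad of its direction; the red button has been pressed at least 4.5 mm after that and is up again (under 1 mm) (all of step 1 and value of joint teach below 0.001 m and linear speed of gauge below 0.01 m/s); the robot touches nothing.
It fails at once if the gauge is lifted off the worktop (10 mm) (height (world z) of gauge above 0.01 m).
It fails at once if the gauge is tipped (0.12 rad) (angle between gauge's own z axis and vertical above 0.12 rad).
It fails at once if the button is pressed before the gauge is home (over 3 mm down) (value of joint teach above 0.003 m and x of gauge in the frame of bridge below -0.036 m).
It fails at once if the tape roll, cream carton, glue brush or spring clamp is disturbed (moved 15 mm) (distance of any of tape_roll, label_box, glue_brush, spring_clamp from where it was at the start of the episode above 0.015 m).
It also fails if it takes over 54 s, if anything falls off the work surface, if the arm or the gripper's body presses on something with over 40 N, if the wrist force passes 120 N, or if a joint passes its speed limit or range.

## Working session

There is one attempt and no reset: what is moved stays moved. The work goes in short steps, Python scripts to look and compute and a tool call to move; the robot and the scene stay as the last step left them, time stands still between calls to the robot, and variables do not carry over. Pictures are saved under pics/ and viewed, at most 10 in all, crops included, and the job is handed in when it is done.

Besides the shell and the picture viewer there is one more tool, called after "Request:" by a JSON object that holds its "api" and its "payload". drive_tool: Moves the arm, as the interface text tells. Its arguments: {"type":"object","properties":{"increments":{"type":"array"},"squeeze":{"type":"number"}},"required":["increments"]}

```bash
mkdir -p pics; python3 - <<'E'
from bench import *
import cv2
for n in("scene","top"):
    im=get_image(n);cv2.imwrite(f"pics/{n}0.png",im[...,::-1]);print(n,get_calibration(n))
s=observe();print(s)
E
```

```text
scene {'fx': 488.87086004622773, 'fy': 488.87086004622773, 'cx': 280.5006102206749, 'cy': 215.9744068495602, 'position': array([1.41298135, 1.2900709 , 1.1734262 ]), 'attitude': array([-2.14790574,  0.01151212,  2.54776782])}
top {'fx': 491.18664773095117, 'fy': 491.18664773095117, 'cx': 287.06071392537297, 'cy': 207.0885172871625, 'position': array([ 0.32306089, -0.10296756,  1.75316486]), 'attitude': array([-3.06570155e+00,  2.01734566e-03, -1.55453012e+00])}
{'time_s': 0.1, 'joint_pos': array([ 1.02732903,  0.60001087, -0.00254529,  1.60000834,  0.00179068,
        0.9429119 , -0.0798029 ]), 'dq': array([-0.00037314, -0.00071197, -0.00100912, -0.00240105,  0.00139596,
        0.00061477,  0.00070215]), 'effort': array([ 5.35964034e-03, -7.77992392e+01,  1.57014135e+00, -2.58623028e+01,
        1.26969907e-02,  5.53601392e-03,  1.46852578e-06]), 'ee_pos': array([ 0.32607083, -0.64710104,  0.23854286]), 'ee_rot': array([-3.14026156e+00,  1.17028672e-04,  4.66819017e-01]), 'wrist_force': array([-0.4486895 ,  0.93734605, -0.76253219]), 'wrist_torque': array([-0.01743728, -0.03795276,  0.02544538]), 'finger_force': 0.0, 'width': 0.08541012374047398}
```

View pics/top0.png

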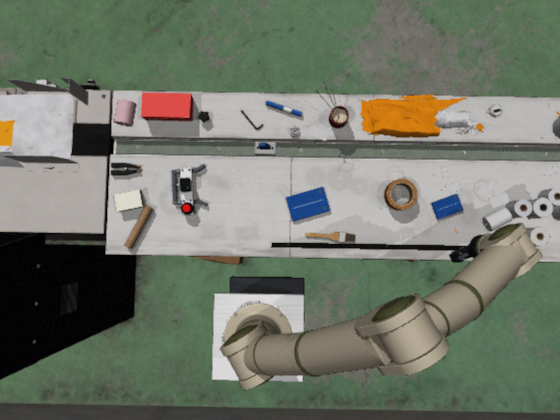

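View pics/scene0.png

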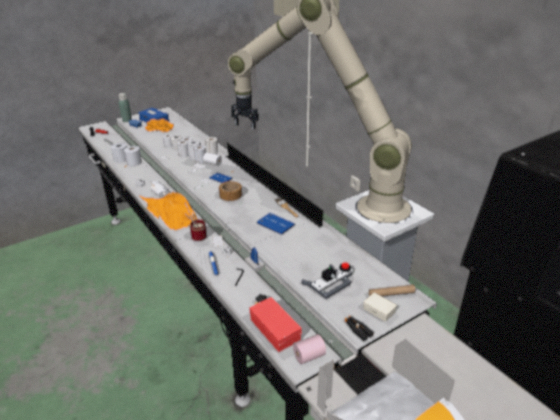

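The top view shows the bridge at about (187,188), with its mouth to the right and the red button at (187,208). There are two blue plates, a large one at (308,204) and a small one at (447,207). The large one is about 40 px long, which fits 140 mm, so it's the gauge. I'll measure it and confirm with a crop.

```bash
cat > h.py <<'E'
from bench import *
import cv2,numpy as np
from scipy.spatial.transform import Rotation as R
def ray(n,uv,z):
    c=get_calibration(n);u,v=uv
    d=R.from_euler('xyz',c['attitude']).as_matrix()@np.array([(u-c['cx'])/c['fx'],(v-c['cy'])/c['fy'],1])
    p=np.array(c['position']);return p+d*(z-p[2])/d[2]
def proj(n,P):
    c=get_calibration(n);q=R.from_euler('xyz',c['attitude']).as_matrix().T@(np.array(P)-c['position'])
    return np.array([c['fx']*q[0]/q[2]+c['cx'],c['fy']*q[1]/q[2]+c['cy']])
def blue(im):
    h=cv2.cvtColor(im,cv2.COLOR_RGB2HSV)
    return cv2.morphologyEx(cv2.inRange(h,(105,130,50),(125,255,255)),cv2.MORPH_CLOSE,np.ones((3,3)))
def red(im):
    h=cv2.cvtColor(im,cv2.COLOR_RGB2HSV)
    return cv2.inRange(h,(0,170,110),(6,255,255))|cv2.inRange(h,(174,170,110),(180,255,255))
def blobs(m,amin):
    o=[]
    for c in cv2.findContours(m,cv2.RETR_EXTERNAL,cv2.CHAIN_APPROX_NONE)[0]:
        if cv2.contourArea(c)>amin:o.append(c)
    return o
def quad(n,c,z):  # metric min-area rect in world plane z
    P=np.array([ray(n,p[0],z)[:2] for p in c],np.float32)
    return cv2.minAreaRect(P*1000),P.mean(0)
E
python3 - <<'E'
from h import *
for n in("top","scene"):
    im=cv2.imread(f"pics/{n}0.png")[...,::-1].copy()
    for c in blobs(blue(im),60 ): print(n,"blue",cv2.minAreaRect(c),quad(n,c,.014))
    for c in blobs(red(im),15):
        m=cv2.moments(c);uv=(m['m10']/m['m00'],m['m01']/m['m00']);print(n,"red",uv,m['m00'],ray(n,uv,.05))
im=cv2.imread("pics/top0.png")
a=cv2.resize(im[180:230,270:350],None,fx=5,fy=5,interpolation=cv2.INTER_CUBIC)
b=cv2.resize(im[150:225,150:230],None,fx=5,fy=5,interpolation=cv2.INTER_CUBIC)
a=cv2.copyMakeBorder(a,0,125,0,0,cv2.BORDER_CONSTANT)
cv2.imwrite("pics/crop0.png",np.hstack([a,b])[:, :800])
E
```

```text
top blue ((446.80487060546875, 206.2560577392578), (17.53219985961914, 27.31072235107422), 69.775146484375) (((467.7262268066406, -663.9658203125), (61.781044006347656, 97.57429504394531), 20.46150016784668), array([ 0.46734142, -0.66470087], dtype=float32))
top blue ((307.44317626953125, 203.66238403320312), (24.479999542236328, 38.47999572753906), 73.73979187011719) (((468.6903991699219, -169.4737548828125), (87.20618438720703, 136.77133178710938), 17.195425033569336), array([ 0.46835023, -0.16921745], dtype=float32))
top red (186.1212121212121, 207.6969696969697) 38.5 [0.44471213 0.25362151 0.05      ]
top red (165.76620724859623, 105.57308150416878) 979.5 [0.80540685 0.33712246 0.05      ]
scene blue ((275.2341613769531, 222.99267578125), (32.12779235839844, 13.340019226074219), 24.775142669677734) (((476.40191650390625, -162.6259765625), (85.3553237915039, 134.56993103027344), 15.35229778289795), array([ 0.476523  , -0.16124329], dtype=float32))
scene blue ((220.45004272460938, 177.64999389648438), (16.4438419342041, 6.008327484130859), 18.434947967529297) (((477.25189208984375, -655.2252807617188), (50.917869567871094, 85.44940185546875), 21.97243309020996), array([ 0.475347 , -0.6546777], dtype=float32))
scene blue ((153.1763916015625, 114.10224914550781), (10.381596565246582, 26.973188400268555), 84.5596694946289) (((424.76983642578125, -1663.765625), (187.2699737548828, 167.0893096923828), 69.54267120361328), array([ 0.43131313, -1.6557074 ], dtype=float32))
scene red (275.2507534659433, 334.31826401446654) 276.5 [0.84403001 0.39538646 0.05      ]
scene red (344.9432624113475, 265.8652482269503) 23.5 [0.45226289 0.26230132 0.05      ]
```

View pics/crop0.png

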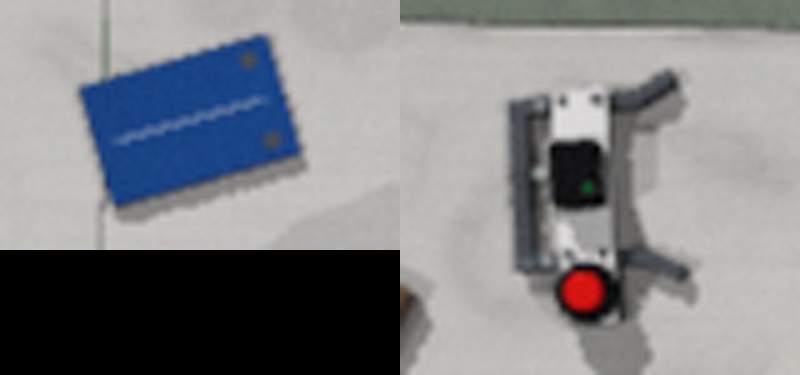

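```bash
python3 - <<'E'
from h import *
from scipy.optimize import least_squares
uvt=(186.12,207.70)
im=cv2.imread("pics/top0.png")
g=cv2.GaussianBlur(cv2.cvtColor(im,cv2.COLOR_BGR2GRAY).astype(float),(0,0),.7)
# stop outer edge (light table -> dark) subpixel per row
def edge(r,c0,c1,sgn):
    d=sgn*np.diff(g[r,c0:c1]);d[d<0]=0
    return c0+.5+(d*np.arange(len(d))).sum()/d.sum()
E1=np.array([ray("top",(edge(r,168,175,-1),r),.018)[:2] for r in range(174,202)])
for nm,E in(("stop outer",E1),):
    vx,vy,x,y=cv2.fitLine(E.astype(np.float32),cv2.DIST_HUBER,0,.001,.001).ravel();print(nm,np.degrees(np.arctan2(vy,vx)),x,y)
hsv=cv2.cvtColor(im,cv2.COLOR_BGR2HSV)
w=((hsv[...,2]>205)&(hsv[...,1]<20)).astype(np.uint8)[160:215,175:197]
m=(g<40).astype(np.uint8);
for c in blobs(m[150:225,150:230].copy(),30):
    M=cv2.moments(c);uv=(M['m10']/M['m00']+150,M['m01']/M['m00']+150);print("dark",uv,M['m00'],ray("top",uv,.064),cv2.boundingRect(c))
# flare tips from crop px
for n,uv in dict(tipA=(675-400,75),tipB=(687-400,275),beamTL=(552-400,88),beamTR=(613-400,88),stopTL=(511-400,100),stopBL=(520-400,271)).items():
    p=((uv[0]+.5)/5+150-.5,(uv[1]+.5)/5+150-.5);print(n,ray("top",p,.03 if'beam'in n else .018))
uvs=(344.94,265.87)
f=lambda P:np.r_[proj("top",P)-uvt,proj("scene",P)-uvs]
s=least_squares(f,[.44,.25,.05]);print("button",s.x,s.fun)
for h in(.04,.05,.06):print(h,ray("top",uvt,h))
E
```

```text
stop outer 4.306873 0.527123 0.31461328
dark (185.04924242424244, 184.55113636363637) 88.0 [0.52398577 0.25696268 0.064     ] (31, 29, 10, 12)
tipA [0.60217824 0.19929027 0.018     ]
tipB [0.45919736 0.18662832 0.018     ]
beamTL [0.58956593 0.28407591 0.03      ]
beamTR [0.59025523 0.24085518 0.03      ]
stopTL [0.58232442 0.31573191 0.018     ]
stopBL [0.4601349  0.30517902 0.018     ]
button [0.44538742 0.25518052 0.04209826] [ 0.02948798 -0.03423128  0.04731413 -0.00108695]
0.04 [0.4454157 0.2557191 0.04     ]
0.05 [0.4447015  0.25362539 0.05      ]
0.06 [0.44398729 0.25153168 0.06      ]
```

```bash
python3 - <<'E'
from h import *
from scipy.optimize import least_squares
for z in(0,.05,.1):print("fence row z",z,ray("top",(272,243),z),ray("top",(272,247),z))
f=lambda P:np.r_[proj("top",P)-(272.5,245),proj("scene",P)-(321,209)]
s=least_squares(f,[.34,-.05,.05]);print("fence top end",s.x,s.fun)
im=cv2.imread("pics/top0.png");h=cv2.cvtColor(im,cv2.COLOR_BGR2HSV)
m=cv2.inRange(h,(8,70,80),(25,255,255));m[:225]=0;m[:,:295]=0;m[:,365:]=0
for c in blobs(m,20):print("brush",cv2.boundingRect(c),[ray("top",p,.011)[:2].round(3) for p in cv2.boxPoints(cv2.minAreaRect(c))])
s=cv2.resize(cv2.imread("pics/scene0.png")[130:280,200:360],None,fx=5,fy=4*1.0,interpolation=cv2.INTER_CUBIC);cv2.imwrite("pics/crop1.png",s)
E
```

```text
fence row z 0 [ 0.32723137 -0.04573939  0.        ] [ 0.31304044 -0.04600325  0.        ]
fence row z 0.05 [ 0.32711243 -0.04737153  0.05      ] [ 0.31332622 -0.04762786  0.05      ]
fence row z 0.1 [ 0.32699349 -0.04900367  0.1       ] [ 0.313612   -0.04925247  0.1       ]
fence top end [ 0.32013204 -0.05019399  0.08492986] [-0.04121582  0.04999087 -0.07965605 -0.001176  ]
brush (306, 232, 33, 9) [array([ 0.368, -0.166]), array([ 0.37 , -0.279]), array([ 0.342, -0.279]), array([ 0.34 , -0.166])]
```

View pics/crop1.png

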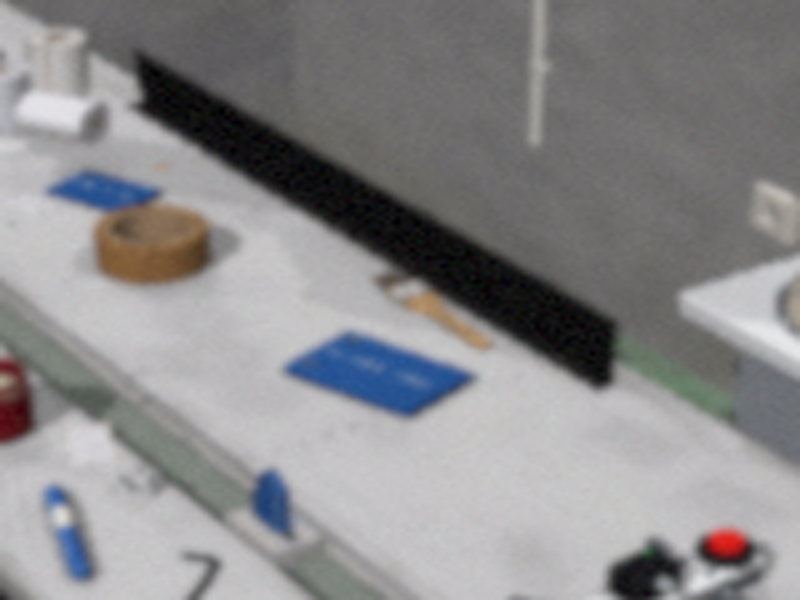

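The bridge origin is about (0.526, 0.261) with heading 94.5°. The gauge is at (0.469, −0.170) with heading 107°. The fence at x≈0.32 is 85 mm high, and the brush reaches x≈0.368.

Plan: two spread fingers push the long near side until the gauge is square with the channel and on its line, then they push the tail home.

Request:
{"api": "drive_tool", "payload": {"increments": [[[0.077, 0.459, 0, 0, 0, -0.167, 0.2], [0.077, 0.459, 0, 0, 0, -0.167, 0.2], [0.077, 0.459, 0, 0, 0, -0.167, 0.2], [0.077, 0.459, 0, 0, 0, -0.167, 0.2], [0.077, 0.459, 0, 0, 0, -0.167, 0.2], [0.077, 0.459, 0, 0, 0, -0.167, 0.2], [0.077, 0.459, 0, 0, 0, -0.167, 0.2], [0.077, 0.459, 0, 0, 0, -0.167, 0.2], [0.077, 0.459, 0, 0, 0, -0.167, 0.2], [0.077, 0.459, 0, 0, 0, -0.167, 0.2], [0.077, 0.459, 0, 0, 0, -0.167, 0.2], [0.077, 0.459, 0, 0, 0, -0.167, 0.2], [0.077, 0.459, 0, 0, 0, -0.167, 0.2], [0.077, 0.459, 0, 0, 0, -0.167, 0.2], [0.077, 0.459, 0, 0, 0, -0.167, 0.2], [0.077, 0.459, 0, 0, 0, -0.167, 0.2]]]}}

```text
time_s: 1.43
ee_pos: [0.4029, -0.1899, 0.2392]
ee_rot: [3.141, 0.0, 0.297]
wrist_force: [0.0, -0.2, 0.2]
width: 0.0515
finger_force: 0.0
```

Request:
{"api": "drive_tool", "payload": {"increments": [[[0, 0, -0.035, 0, 0, 0, 0.2], [0, 0, -0.07, 0, 0, 0, 0.2], [0, 0, -0.105, 0, 0, 0, 0.2], [0, 0, -0.14, 0, 0, 0, 0.2], [0, 0, -0.17, 0, 0, 0, 0.2], [0, 0, -0.195, 0, 0, 0, 0.2], [0, 0, -0.21, 0, 0, 0, 0.2], [0, 0, -0.218, 0, 0, 0, 0.2], [0, 0, -0.222, 0, 0, 0, 0.2], [0, 0, -0.224, 0, 0, 0, 0.2], [0, 0, -0.225, 0, 0, 0, 0.2], [0, 0, -0.225, 0, 0, 0, 0.2]]]}}

```text
time_s: 2.43
ee_pos: [0.403, -0.1899, 0.0134]
ee_rot: [-3.141, 0.0, 0.297]
wrist_force: [0.8, -0.4, 0.1]
width: 0.0511
finger_force: 0.0
```

```bash
python3 - <<'E'
from h import *
for n in("top","scene"):
    im=get_image(n);cv2.imwrite(f"pics/{n}1.png",im[...,::-1])
im=cv2.imread("pics/scene1.png")
cv2.imwrite("pics/crop2.png",cv2.resize(im[150:270,220:360],None,fx=5,fy=5,interpolation=cv2.INTER_CUBIC))
E
```

```text
(no output)
```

View pics/crop2.png

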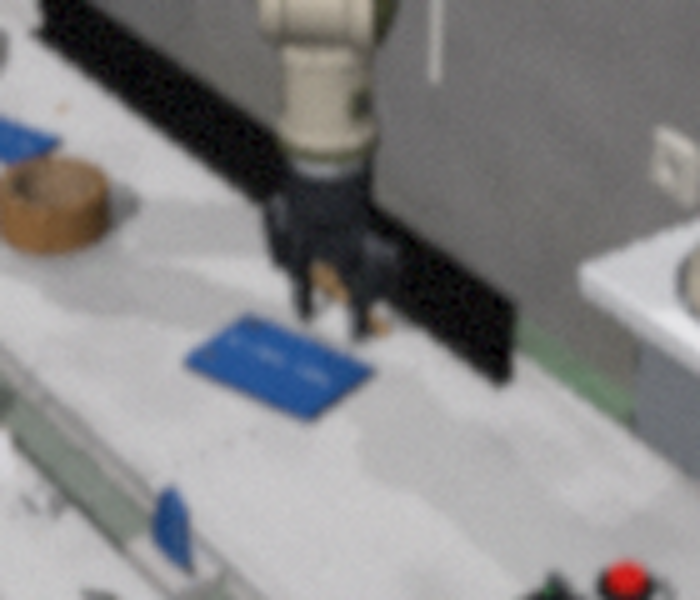

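The fingers stand behind the gauge's near side without touching it, with the brush clear behind them. I'll lower a little and watch for table contact.

Request:
{"api": "drive_tool", "payload": {"increments": [[[0, 0, -0.001, 0, 0, 0, 0.2], [0, 0, -0.002, 0, 0, 0, 0.2], [0, 0, -0.003, 0, 0, 0, 0.2], [0, 0, -0.003, 0, 0, 0, 0.2]]]}}

```text
time_s: 2.87
ee_pos: [0.4033, -0.1886, 0.0112]
ee_rot: [3.141, 0.0, 0.3]
wrist_force: [-0.4, 0.1, -0.0]
width: 0.0512
finger_force: 0.0
```

Request:
{"api": "drive_tool", "payload": {"increments": [[[0, 0, -0.001, 0, 0, 0, 0.2], [0, 0, -0.002, 0, 0, 0, 0.2], [0, 0, -0.003, 0, 0, 0, 0.2], [0, 0, -0.003, 0, 0, 0, 0.2]]]}}

```text
time_s: 3.2
ee_pos: [0.4033, -0.1884, 0.0081]
ee_rot: [-3.142, 0.0, 0.3]
wrist_force: [0.0, -0.2, -0.1]
width: 0.0512
finger_force: 0.0
```

Request:
{"api": "drive_tool", "payload": {"increments": [[[0.004, 0.0012, 0, 0, 0, 0, 0.2], [0.008, 0.0024, 0, 0, 0, 0, 0.2], [0.0115, 0.0035, 0, 0, 0, 0, 0.2], [0.0187, 0.0057, 0, 0, 0, -0.0185, 0.2], [0.026, 0.0077, 0, 0, 0, -0.037, 0.2], [0.0333, 0.0096, 0, 0, 0, -0.0555, 0.2], [0.0407, 0.0114, 0, 0, 0, -0.074, 0.2], [0.048, 0.013, 0, 0, 0, -0.0925, 0.2], [0.0554, 0.0145, 0, 0, 0, -0.111, 0.2], [0.0629, 0.0158, 0, 0, 0, -0.1295, 0.2], [0.0703, 0.0171, 0, 0, 0, -0.148, 0.2], [0.0778, 0.0181, 0, 0, 0, -0.1665, 0.2], [0.0853, 0.0191, 0, 0, 0, -0.185, 0.2], [0.0928, 0.0199, 0, 0, 0, -0.2035, 0.2], [0.0965, 0.0202, 0, 0, 0, -0.213, 0.2], [0.099, 0.0204, 0, 0, 0, -0.22, 0.2], [0.1, 0.0205, 0, 0, 0, -0.222, 0.2], [0.1, 0.0205, 0, 0, 0, -0.222, 0.2]]]}}

```text
time_s: 4.7
ee_pos: [0.5036, -0.1678, 0.0082]
ee_rot: [-3.141, -0.0, 0.078]
wrist_force: [-0.1, -0.9, -0.6]
width: 0.0512
finger_force: 0.3
```

```bash
cat > g.py <<'E'
from h import *
import sys
O=np.array([.526,.261]);D=np.array([-.0785,.9969]);L=np.array([-.9969,-.0785])
im=get_image("top");cv2.imwrite(f"pics/top_{sys.argv[1]}.png",im[...,::-1])
for c in blobs(blue(im),300):
    (ce,wh,a),_=quad("top",c,.014);ce=np.array(ce)/1000
    print(ce,wh,a,"bridge xy",(ce-O)@D,(ce-O)@L)
E
python3 g.py a
```

```text
[ 0.46802335 -0.66385339] (61.662567138671875, 97.54602813720703) 19.993431091308594 bridge xy -0.9174351806915284 0.1303979178192139
```

Request:
{"api": "drive_tool", "payload": {"increments": [[[-0.015, 0, 0, 0, 0, 0, 0.2], [-0.03, 0, 0.005, 0, 0, 0, 0.2], [-0.03, 0, 0.04, 0, 0, 0, 0.2], [-0.03, 0, 0.08, 0, 0, 0, 0.2], [0.063, -0.093, 0.12, 0, 0, 1.571, 0.2], [0.063, -0.093, 0.12, 0, 0, 1.571, 0.2], [0.063, -0.093, 0.12, 0, 0, 1.571, 0.2], [0.063, -0.093, 0.12, 0, 0, 1.571, 0.2], [0.063, -0.093, 0.12, 0, 0, 1.571, 0.2], [0.063, -0.093, 0.12, 0, 0, 1.571, 0.2], [0.063, -0.093, 0.12, 0, 0, 1.571, 0.2], [0.063, -0.093, 0.12, 0, 0, 1.571, 0.2], [0.063, -0.093, 0.12, 0, 0, 1.571, 0.2], [0.063, -0.093, 0.12, 0, 0, 1.571, 0.2], [0.063, -0.093, 0.12, 0, 0, 1.571, 0.2], [0.063, -0.093, 0.12, 0, 0, 1.571, 0.2], [0.063, -0.093, 0.12, 0, 0, 1.571, 0.2], [0.063, -0.093, 0.12, 0, 0, 1.571, 0.2], [0.063, -0.093, 0.12, 0, 0, 1.571, 0.2]]]}}

```text
time_s: 6.33
ee_pos: [0.5663, -0.2612, 0.1281]
ee_rot: [3.141, -0.0, 1.646]
wrist_force: [1.0, 0.1, -0.8]
width: 0.0508
finger_force: 0.0
```

```bash
python3 g.py b; python3 - <<'E'
from h import *
cv2.imwrite("pics/scene_b.png",get_image("scene")[...,::-1])
im=cv2.imread("pics/top_b.png")
cv2.imwrite("pics/crop3.png",cv2.resize(im[140:260,230:370],None,fx=5,fy=5,interpolation=cv2.INTER_CUBIC))
E
```

```text
[ 0.467384   -0.66409351] (61.05052185058594, 97.57429504394531) 20.46150016784668 bridge xy -0.9176243602020264 0.1310541279327393
[ 0.55541516 -0.16643686] (87.13050079345703, 136.60882568359375) 4.522195816040039 bridge xy -0.4284208950164795 0.004229819308471675
```

View pics/crop3.png

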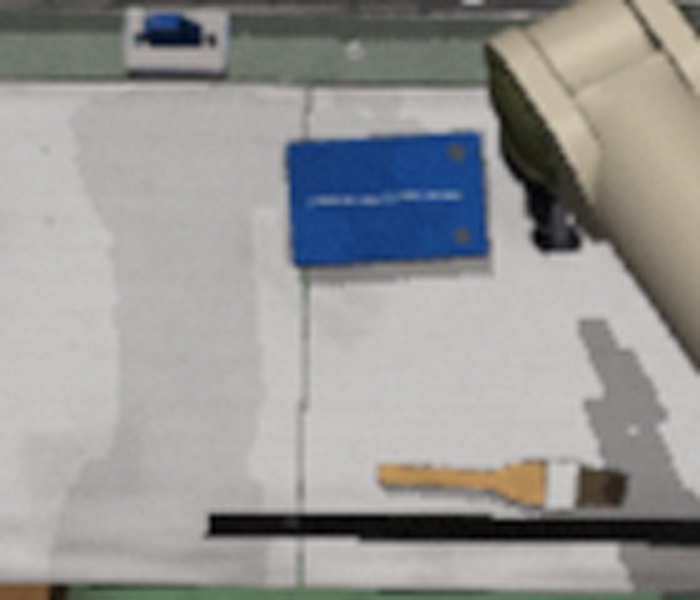

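The gauge lies at bridge (−0.428, +0.004), parallel to the channel with its tail (dots) at the right. The brush hasn't moved. Next I lower the fingers behind the tail and push.

Request:
{"api": "drive_tool", "payload": {"increments": [[[-0.003, 0, -0.04, 0, 0, 0.003, 0.2], [-0.003, 0, -0.08, 0, 0, 0.003, 0.2], [-0.003, 0, -0.105, 0, 0, 0.003, 0.2], [-0.003, 0, -0.115, 0, 0, 0.003, 0.2], [-0.003, 0, -0.12, 0, 0, 0.003, 0.2], [-0.003, 0, -0.12, 0, 0, 0.003, 0.2]]]}}

```text
time_s: 6.93
ee_pos: [0.5636, -0.2606, 0.0083]
ee_rot: [-3.142, -0.0, 1.652]
wrist_force: [-0.7, 0.4, 0.5]
width: 0.0512
finger_force: 0.0
```

Request:
{"api": "drive_tool", "payload": {"increments": [[[0, 0.005, 0, 0, 0, 0, 0.2], [-0.001, 0.01, 0, 0, 0, 0, 0.2], [-0.001, 0.014, 0, 0, 0, 0, 0.2], [-0.001, 0.02, 0, 0, 0, 0, 0.2], [-0.002, 0.028, 0, 0, 0, 0, 0.2], [-0.002, 0.036, 0, 0, 0, 0, 0.2], [-0.003, 0.044, 0, 0, 0, 0, 0.2], [-0.003, 0.052, 0, 0, 0, 0, 0.2], [-0.004, 0.06, 0, 0, 0, 0, 0.2], [-0.004, 0.068, 0, 0, 0, 0, 0.2], [-0.005, 0.076, 0, 0, 0, 0, 0.2], [-0.005, 0.084, 0, 0, 0, 0, 0.2], [-0.006, 0.092, 0, 0, 0, 0, 0.2], [-0.006, 0.1, 0, 0, 0, 0, 0.2], [-0.007, 0.108, 0, 0, 0, 0, 0.2], [-0.007, 0.116, 0, 0, 0, 0, 0.2], [-0.008, 0.124, 0, 0, 0, 0, 0.2], [-0.008, 0.13, 0, 0, 0, 0, 0.2], [-0.008, 0.133, 0, 0, 0, 0, 0.2], [-0.008, 0.133, 0, 0, 0, 0, 0.2]]]}}

```text
time_s: 8.6
ee_pos: [0.5553, -0.1265, 0.0083]
ee_rot: [3.141, -0.001, 1.653]
wrist_force: [0.1, -0.3, 0.8]
width: 0.0512
finger_force: 0.0
```

```bash
python3 g.py c
```

```text
[ 0.46901617 -0.66696545] (60.360015869140625, 91.5904541015625) 19.3033390045166 bridge xy -0.9206155308776856 0.1296524639709473
[ 0.54719202 -0.04773438] (87.12983703613281, 135.5172882080078) 4.5623345375061035 bridge xy -0.3094408793464661 0.00310932768630987
```

Request:
{"api": "drive_tool", "payload": {"increments": [[[0, 0.005, 0, 0, 0, 0, 0.2], [-0.001, 0.012, 0, 0, 0, 0, 0.2], [-0.001, 0.02, 0, 0, 0, 0, 0.2], [-0.002, 0.028, 0, 0, 0, 0, 0.2], [-0.002, 0.036, 0, 0, 0, 0, 0.2], [-0.003, 0.044, 0, 0, 0, 0, 0.2], [-0.003, 0.052, 0, 0, 0, 0, 0.2], [-0.004, 0.06, 0, 0, 0, 0, 0.2], [-0.004, 0.068, 0, 0, 0, 0, 0.2], [-0.005, 0.076, 0, 0, 0, 0, 0.2], [-0.005, 0.084, 0, 0, 0, 0, 0.2], [-0.006, 0.092, 0, 0, 0, 0, 0.2], [-0.006, 0.1, 0, 0, 0, 0, 0.2], [-0.007, 0.108, 0, 0, 0, 0, 0.2], [-0.007, 0.116, 0, 0, 0, 0, 0.2], [-0.008, 0.124, 0, 0, 0, 0, 0.2], [-0.008, 0.132, 0, 0, 0, 0, 0.2], [-0.009, 0.14, 0, 0, 0, 0, 0.2], [-0.009, 0.144, 0, 0, 0, 0, 0.2], [-0.009, 0.144, 0, 0, 0, 0, 0.2]]]}}

```text
time_s: 10.32
ee_pos: [0.5463, 0.0179, 0.0084]
ee_rot: [3.141, -0.001, 1.654]
wrist_force: [1.1, -0.4, 0.3]
width: 0.0513
finger_force: 0.0
```

```bash
python3 g.py d; python3 - <<'E'
from h import *
im=cv2.imread("pics/top_d.png")
cv2.imwrite("pics/crop4.png",cv2.resize(im[150:230,160:290],None,fx=6,fy=6,interpolation=cv2.INTER_CUBIC))
E
```

```text
[ 0.46772623 -0.66396582] (61.781044006347656, 97.57429504394531) 20.46150016784668 bridge xy -0.9175239350738525 0.13070294139099126
[0.53851758 0.09583527] (87.17990112304688, 136.37820434570312) 4.753807544708252 bridge xy -0.16563535309448243 0.0004866579772949379
```

View pics/crop4.png

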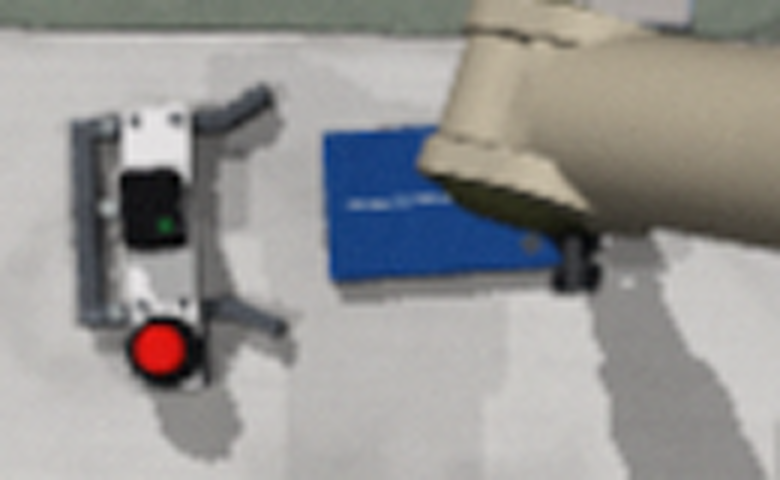

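The nose is square and centred on the mouth: its mid-row is about 206 and the channel axis runs through it. I'll push in.

Request:
{"api": "drive_tool", "payload": {"increments": [[[0, 0.005, 0, 0, 0, 0, 0.2], [-0.001, 0.012, 0, 0, 0, 0, 0.2], [-0.002, 0.02, 0, 0, 0, 0, 0.2], [-0.002, 0.028, 0, 0, 0, 0, 0.2], [-0.003, 0.036, 0, 0, 0, 0, 0.2], [-0.003, 0.044, 0, 0, 0, 0, 0.2], [-0.004, 0.052, 0, 0, 0, 0, 0.2], [-0.005, 0.06, 0, 0, 0, 0, 0.2], [-0.005, 0.068, 0, 0, 0, 0, 0.2], [-0.006, 0.076, 0, 0, 0, 0, 0.2], [-0.006, 0.083, 0, 0, 0, 0, 0.2], [-0.007, 0.09, 0, 0, 0, 0, 0.2], [-0.008, 0.097, 0, 0, 0, 0, 0.2], [-0.008, 0.104, 0, 0, 0, 0, 0.2], [-0.009, 0.111, 0, 0, 0, 0, 0.2], [-0.009, 0.117, 0, 0, 0, 0, 0.2], [-0.01, 0.122, 0, 0, 0, 0, 0.2], [-0.01, 0.125, 0, 0, 0, 0, 0.2], [-0.01, 0.126, 0, 0, 0, 0, 0.2]]]}}

```text
time_s: 11.95
ee_pos: [0.5361, 0.1427, 0.0083]
ee_rot: [-3.142, -0.0, 1.653]
wrist_force: [-0.6, -1.9, 2.1]
width: 0.051
finger_force: 1.2
```

Request:
{"api": "drive_tool", "payload": {"increments": [[[0, 0.002, 0, 0, 0, 0, 0.2], [0, 0.004, 0, 0, 0, 0, 0.2], [0, 0.005, 0, 0, 0, 0, 0.2], [0, 0.005, 0, 0, 0, 0, 0.2]]]}}

```text
time_s: 12.28
ee_pos: [0.5363, 0.1474, 0.0083]
ee_rot: [3.142, -0.001, 1.652]
wrist_force: [0.2, -0.1, 0.2]
width: 0.0515
finger_force: 0.3
```

Request:
{"api": "drive_tool", "payload": {"increments": [[[0, 0.001, 0, 0, 0, 0, 0.2], [0, 0.002, 0, 0, 0, 0, 0.2], [0, 0.002, 0, 0, 0, 0, 0.2]]]}}

```text
time_s: 12.53
ee_pos: [0.5363, 0.1493, 0.0083]
ee_rot: [3.142, -0.0, 1.652]
wrist_force: [0.0, -1.4, -1.0]
width: 0.051
finger_force: 0.9
```

Request:
{"api": "drive_tool", "payload": {"increments": [[[0, 0.001, 0, 0, 0, 0, 0.2], [0, 0.002, 0, 0, 0, 0, 0.2], [0, 0.002, 0, 0, 0, 0, 0.2]]]}}

```text
time_s: 12.78
ee_pos: [0.5363, 0.1514, 0.0083]
ee_rot: [3.141, -0.0, 1.652]
wrist_force: [-0.0, -1.2, -0.5]
width: 0.0511
finger_force: 0.8
```

Not at the stop yet. I'll go on in small steps until the force rises.

Request:
{"api": "drive_tool", "payload": {"increments": [[[0, 0.001, 0, 0, 0, 0, 0.2], [0, 0.002, 0, 0, 0, 0, 0.2], [0, 0.002, 0, 0, 0, 0, 0.2]]]}}

```text
time_s: 13.03
ee_pos: [0.5363, 0.1526, 0.0083]
ee_rot: [-3.142, 0.001, 1.652]
wrist_force: [1.3, -5.3, 1.9]
width: 0.0513
finger_force: 2.2
```

Request:
{"api": "drive_tool", "payload": {"increments": [[[0, 0.001, 0, 0, 0, 0, 0.2], [0, 0.002, 0, 0, 0, 0, 0.2], [0, 0.002, 0, 0, 0, 0, 0.2]]]}}

```text
time_s: 13.28
ee_pos: [0.5363, 0.1527, 0.0082]
ee_rot: [-3.141, 0.005, 1.651]
wrist_force: [-0.4, -10.6, 6.0]
width: 0.0512
finger_force: 5.1
```

```bash
python3 g.py e; python3 -c "
from h import *
print(observe()['wrist_force'])"
```

```text
[ 0.46802335 -0.66385339] (61.662567138671875, 97.54602813720703) 19.993431091308594 bridge xy -0.9174351806915284 0.1303979178192139
[-0.36362616 -9.67170934  7.66863411]
```

Contact with the stop is felt at TCP y≈0.1525, and the predicted home was about 0.151. One firmer nudge, then back off and lift to check.

Request:
{"api": "drive_tool", "payload": {"increments": [[[0, 0.002, 0, 0, 0, 0, 0.2], [0, 0.002, 0, 0, 0, 0, 0.2], [0, 0.002, 0, 0, 0, 0, 0.2]]]}}

```text
time_s: 13.58
ee_pos: [0.5363, 0.1527, 0.0082]
ee_rot: [-3.141, 0.008, 1.65]
wrist_force: [-0.2, -16.6, 11.1]
width: 0.0518
finger_force: 7.8
```

Request:
{"api": "drive_tool", "payload": {"increments": [[[0, -0.005, 0, 0, 0, 0, 0.2], [0, -0.015, 0, 0, 0, 0, 0.2], [0, -0.03, 0, 0, 0, 0, 0.2], [0, -0.035, 0.02, 0, 0, 0, 0.2], [0, -0.035, 0.05, 0, 0, 0, 0.2], [-0.02, -0.035, 0.09, 0, 0, 0, -1], [-0.05, -0.035, 0.13, 0, 0, 0, -1], [-0.09, -0.035, 0.15, 0, 0, 0, -1], [-0.1, -0.06, 0.15, 0, 0, 0, -1], [-0.1, -0.09, 0.15, 0, 0, 0, -1], [-0.1, -0.1, 0.15, 0, 0, 0, -1], [-0.1, -0.1, 0.15, 0, 0, 0, -1]]]}}

```text
time_s: 14.58
ee_pos: [0.436, 0.0545, 0.1581]
ee_rot: [-3.141, 0.001, 1.649]
wrist_force: [0.0, 0.5, 1.3]
width: -0.0001
finger_force: 0.0
```

```bash
python3 g.py f; python3 - <<'E'
from h import *
s=get_image("scene")[...,::-1]
im=cv2.imread("pics/top_f.png")
a=cv2.resize(im[150:230,160:250],(450,400),interpolation=cv2.INTER_CUBIC)
b=cv2.resize(s[240:310,290:360],(350,400),interpolation=cv2.INTER_CUBIC)
cv2.imwrite("pics/crop5.png",np.hstack([a,b]))
E
```

```text
[ 0.46760605 -0.66400519] (60.774444580078125, 97.54602813720703) 19.99343490600586 bridge xy -0.9175537467193603 0.1308258374237061
[0.53166998 0.200979  ] (87.7415771484375, 80.25011444091797) 4.611371994018555 bridge xy -0.06028002466430664 -0.0009407577697753315
```

View pics/crop5.png

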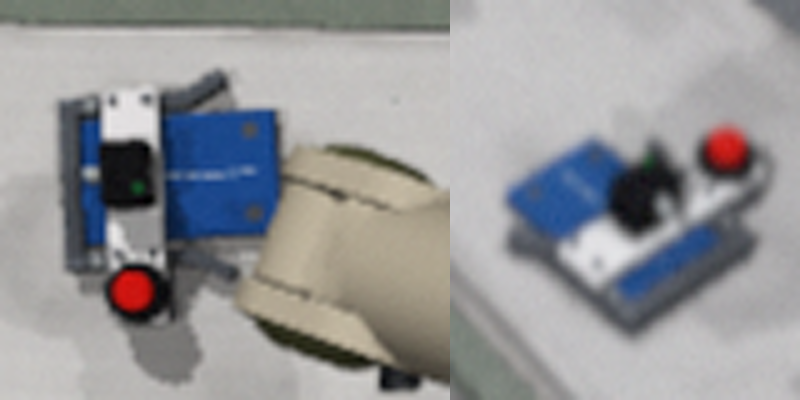

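The gauge is home: blue reaches the stop bar on the left (about (85,180) in the crop), and the tail is at bridge x≈−0.100. Next is the button.

Request:
{"api": "drive_tool", "payload": {"increments": [[[0.009, 0.03, 0, 0, 0, 0, -1], [0.009, 0.065, 0, 0, 0, 0, -1], [0.009, 0.1, 0, 0, 0, 0, -1], [0.009, 0.135, 0, 0, 0, 0, -1], [0.009, 0.17, 0, 0, 0, 0, -1], [0.009, 0.2, 0, 0, 0, 0, -1], [0.009, 0.2, -0.03, 0, 0, 0, -1], [0.009, 0.2, -0.06, 0, 0, 0, -1], [0.009, 0.2, -0.08, 0, 0, 0, -1], [0.009, 0.2, -0.088, 0, 0, 0, -1], [0.009, 0.2, -0.088, 0, 0, 0, -1], [0.009, 0.2, -0.088, 0, 0, 0, -1]]]}}

```text
time_s: 15.68
ee_pos: [0.445, 0.2584, 0.0705]
ee_rot: [-3.141, -0.001, 1.653]
wrist_force: [0.2, -0.5, 0.5]
width: -0.0001
finger_force: 0.0
```

Request:
{"api": "drive_tool", "payload": {"increments": [[[0, 0, -0.003, 0, 0, 0, -1], [0, 0, -0.006, 0, 0, 0, -1], [0, 0, -0.009, 0, 0, 0, -1], [0, 0, -0.012, 0, 0, 0, -1], [0, 0, -0.012, 0, 0, 0, -1]]]}}

```text
time_s: 16.1
ee_pos: [0.4457, 0.2571, 0.0583]
ee_rot: [3.141, -0.0, 1.651]
wrist_force: [1.4, -0.5, 2.4]
width: -0.0
finger_force: 1.2
```

Request:
{"api": "drive_tool", "payload": {"increments": [[[0, 0, -0.002, 0, 0, 0, -1], [0, 0, -0.004, 0, 0, 0, -1], [0, 0, -0.004, 0, 0, 0, -1]]]}}

```text
time_s: 16.35
ee_pos: [0.4457, 0.257, 0.0543]
ee_rot: [3.141, 0.0, 1.652]
wrist_force: [2.5, -0.7, 4.2]
width: -0.0
finger_force: 2.4
```

Request:
{"api": "drive_tool", "payload": {"increments": [[[0, 0, -0.001, 0, 0, 0, -1], [0, 0, -0.002, 0, 0, 0, -1], [0, 0, -0.002, 0, 0, 0, -1]]]}}

```text
time_s: 16.6
ee_pos: [0.4457, 0.2571, 0.0538]
ee_rot: [3.139, 0.001, 1.652]
wrist_force: [-0.4, -5.3, 24.5]
width: 0.0001
finger_force: 12.1
```

The button bottomed out: contact came at about 0.060, then the force rose through the spring to 24 N at 0.0538, which is 6 mm of travel. I'll release and check.

Request:
{"api": "drive_tool", "payload": {"increments": [[[0, 0, 0.002, 0, 0, 0, -1], [0, 0, 0.008, 0, 0, 0, -1], [0, 0, 0.03, 0, 0, 0, -1], [0, 0, 0.06, 0, 0, 0, -1], [0, 0, 0.1, 0, 0, 0, -1], [-0.02, -0.03, 0.12, 0, 0, 0, -1], [-0.03, -0.065, 0.13, 0, 0, 0, -1], [-0.03, -0.1, 0.13, 0, 0, 0, -1], [-0.03, -0.135, 0.13, 0, 0, 0, -1], [-0.03, -0.17, 0.13, 0, 0, 0, -1], [-0.03, -0.2, 0.13, 0, 0, 0, -1], [-0.03, -0.2, 0.13, 0, 0, 0, -1], [-0.03, -0.2, 0.13, 0, 0, 0, -1]]]}}

```text
time_s: 17.68
ee_pos: [0.4147, 0.0553, 0.182]
ee_rot: [-3.14, 0.0, 1.648]
wrist_force: [-0.1, 0.8, 1.0]
width: 0.0001
finger_force: 0.0
```

```bash
python3 g.py g; python3 - <<'E'
from h import *
im=cv2.imread("pics/top_g.png")
cv2.imwrite("pics/crop6.png",cv2.resize(im[140:260,100:250],None,fx=5,fy=5,interpolation=cv2.INTER_CUBIC))
E
```

```text
[ 0.46802335 -0.66385339] (61.662567138671875, 97.54602813720703) 19.993431091308594 bridge xy -0.9174351806915284 0.1303979178192139
[0.53155579 0.20096982] (87.9706802368164, 80.25011444091797) 4.611371994018555 bridge xy -0.06028021753234865 -0.0008261939178466687
```

View pics/crop6.png

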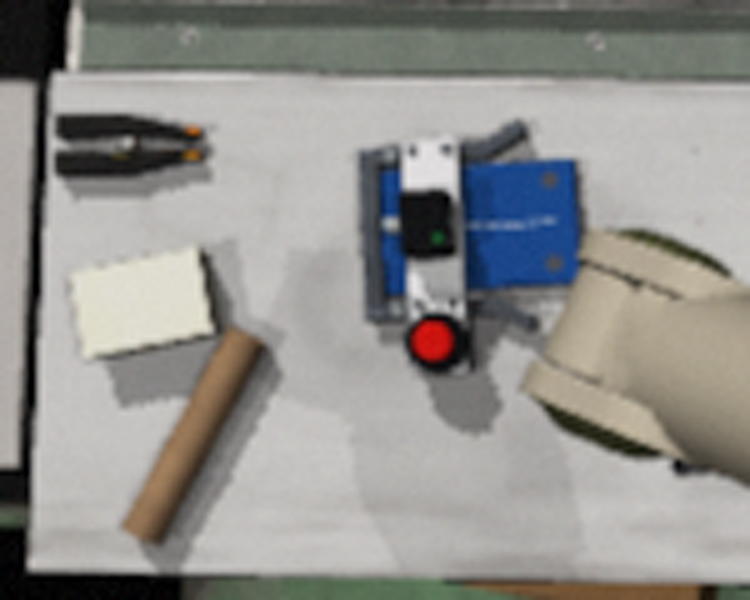

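The gauge is still home under the beam, the button is clear, and the clamp and carton haven't moved. I'll hand the job in.

```bash
python3 -c "
from bench import *
print(close_job())"
```

```text
the job is handed in; nothing more can be done
None
```

The gauge was slid home against the stop, the red button was pressed to the bottom (about 6 mm) and released, and the job was handed in at about 18 s; no verdict was returned.

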